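# Change from freezer bags to foil at the apple table

## Robot

A 6-joint arm with a two-finger parallel gripper is mounted at the origin on the work surface. World frame = base frame: x ahead of the robot, y to its left, z up, the work surface at z = 0. Lengths are in m, angles in rad, forces in N, time in s.
With the tool pointing down it reaches from about 0.425 to 0.95 m from the base axis. Payload 3.5 kg.
Tool frame: the origin (TCP) lies on the centre line of the jaws, within the pads' length; the fingertips stand 8 mm ahead of it and the grasp point (between the pads) lies 11 mm behind it (tcp_to_tips is the distance from the TCP to the fingertips, in m); x points along the fingers, z is the direction in which the jaws open and shut, and the axes are right-handed (so a half turn about x gives the same grasp; the last joint's range is limited). The gripper opens to 85 mm and grips with 20 to 120 N. Pads are 22 mm wide; open, the fingers measure 114 mm over their backs; the gripper's body (76 mm by 85 mm) begins 54 mm behind the grasp point. The pads swing forward as they close: fully open they stand 13 mm farther back than shut.
Start: joints at [-1.298, 0.286, 1.577, -0, 1.279, -0.15], TCP at [0.277, -0.616, 0.239] pointing down, gripper open.
Joint ranges: [-2.77, 2.77], [-0.9, 2.22], [0.21, 2.48], [-1.53, 4.67], [0.24, 2.81], [-2.84, 2.84]. Speed limits (rad/s): [2.79, 2.79, 3.14, 3.14, 3.14, 3.14].

## Interface

Orientations are given as a rotation vector (axis times angle).
In Python, from bench import * gives the robot as it stands. Calls block until the motion is done:
- move_pose(position, orientation): joint-space move of the TCP to a pose.
- move_linear(position, rot=None, max_speed=0.15): straight line of the TCP; rot=None keeps the orientation; max_speed is the mean speed in m/s.
- move_j(angles): joint-space move.
- move_gripper(opening, strength=None): opening from 0.0 (shut) to 1.0 (fully open); strength is the grip in N (None keeps the last); returns when the fingers have stopped.
- hold(seconds).
- solve_ik(position, orientation): joint angles nearest the present ones, or None.
- capture(name): name is "scene" or "top" or "wrist"; returns a dict with "frame" (480x640x3 uint8, red, green, blue), "mtx" (3x3 intrinsics, pixels), "k1" (the pictures are not rectified: a ray, as slopes to the right and down, at radius r is drawn at 1 + k1 r^2 times it, then the intrinsics apply), "rvec" (rotation vector, rad) and "tvec" (3), from world to camera coordinates, as OpenCV has them. Camera axes: x right, y down, z forward; pixel columns grow to the right and rows downward; lengths in m; the calibration is good to about 2 mm. A picture is of the moment at which its call begins. There is no depth.
A pose or a line that the arm cannot do raises Unreachable and nothing moves.
- job_done(): hands the job in, once; it reports no verdict.
Readings, each from a call of its own:
- current_time(): time.
- current_joints(): joint angles.
- current_dq(): joint speeds.
- current_joint_torque(): joint torques, N m.
- current_position(): TCP position.
- current_eef_rot(): TCP orientation.
- current_ft_force(): force on the tool from outside, world axes, zero at the start.
- current_torque(): the same for the moment, N m.
- current_opening(): opening from 0.0 (shut) to 1.0 (fully open).
Only numpy, scipy, OpenCV 4.12 (cv2) and the standard library are available. Lean on these libraries where they do the work, as an engineer would, in place of code of your own. Each camera call takes 0.05 s, during which the arm holds its last target. There are 200 camera calls.

## Task

We are done with the freezer bags and need foil for the apples: first put the freezer-bag roll that lies on the table away, standing upright in the free middle tube of the roll stand, right down on the bottom, and let go of it. Then draw the foil roll (the longest roll) out of its tube in the stand, turn it level and hold it over the middle of the dish of apples, between one and two hands' breadths above the apples and touching nothing, ready for somebody to pull foil off it. Finish like that, still holding the foil roll still in the gripper; leave the dish, the paper roll in the stand, the jam jar and the loose apples where they are.

Things in the scene. Friction and masses are not known exactly. Their poses are not given: they have to be found in the camera images.
- bag_roll: Roll of freezer bags, white: plain cylinder 220 mm long, 36 mm in diameter, about 0.12 kg, lying loose on the table between the stand and the dish; it can roll away if pushed. Origin at its middle, on its axis, x along the roll. Either end may go down. Standing on the bottom of a tube its origin is 128 mm above the table.
- foil_roll: Full roll of aluminium foil, silver with white core plugs: plain cylinder 300 mm long, 35 mm in diameter (the longest roll), about 0.12 kg, standing loosely in the left or right tube. Origin at its middle, on its axis, z along the roll; standing, its origin is 168 mm and its upper end 318 mm above the table, the upper 210 mm free above the tube. When level, either end may point either way.
- paper_roll: Roll of unbleached brown sandwich paper, 230 mm long and 38 mm in diameter, standing loosely in the other end tube of the stand, upper end 248 mm above the table. Leave it. Origin at its middle; its z axis runs along the roll.
- stand: Fixed roll stand: plywood foot 100 x 350 x 18 mm with three upright round cardboard tubes in a row along its y axis, 130 mm apart, joined below the rims by a batten along each side (76 mm over both) and end boards. Tubes 56 mm outside, 50 mm inside, rims 108 mm and bottoms 18 mm above the table (90 mm deep). Origin at the centre of the foot's underside, x across the row (away from the robot), z up.
- tube_left (a point): Centre of the rim of the tube at the stand's +y end (robot's left), 108 mm above the table.
- tube_middle (a point): Centre of the rim of the middle tube, 108 mm above the table; this tube is the free one.
- tube_right (a point): Centre of the rim of the tube at the stand's -y end (robot's right), 108 mm above the table.
- dish: Heavy clear glass baking dish, 240 (its x) x 170 (its y) x 55 mm high, with a 20 mm lug at each x end, holding four apples whose tops (stalks) reach 85 mm above the table. Origin at the centre of its underside on the table, z up. Not to be moved.
- jam_jar: Glass jam jar with a spoon in it, 68 mm in diameter and 92 mm high (the spoon reaches 150 mm), origin at the centre of its underside. Leave it.
- apple_a: Loose green apple, 74 mm across, 74 mm high with its stalk, origin at its bottom. Leave it.
- apple_b: Loose pale apple, 78 mm across, 79 mm high with its stalk, origin at its bottom. Leave it.
Mind the look-alikes: they are no part of the job. Leave any pink look-alike of the bag_roll alone.

How it is judged:
On the way, in this order (a step that is already met when the one before it is completed fails the run):
1. the freezer-bag roll stands upright on the bottom of the middle tube and is let go (angle between the x axis of bag_roll and the z axis of stand, either way round below 0.21 rad and horizontal distance between bag_roll and tube_middle below 0.02 m and height (world z) of bag_roll below 0.134 m and contact force between the fingers and bag_roll below 0.1 N), for 0.2 s.
2. the foil roll is drawn up clear of its tube in the gripper (height (world z) of foil_roll above 0.255 m and contact force between the fingers and foil_roll above 1 N and contact force between foil_roll and stand below 0.1 N), for 0.1 s.
At the end, for the whole second after the job is handed in: Foil roll gripped, still, level within 12 deg, its middle within 60 mm of the dish centre seen from above, 150-340 mm above the table, touching no stand, dish or roll; bag roll let go, within 12 deg of upright, within 20 mm of the middle tube axis, within 6 mm of its bottom (all of step 1 and angle between foil_roll's own z axis and vertical between 1.36 and 1.78 rad and horizontal distance between foil_roll and dish below 0.06 m and height (world z) of foil_roll between 0.15 and 0.34 m and contact force between the fingers and foil_roll above 1 N and contact force between foil_roll and stand below 0.1 N and contact force between foil_roll and dish below 0.1 N and contact force between foil_roll and bag_roll below 0.1 N and contact force between foil_roll and paper_roll below 0.1 N and linear speed of foil_roll below 0.04 m/s and angular speed of foil_roll below 0.25 rad/s); the arm keeps its last pose, push and grip.
It fails at once if the dish was pushed more than 20 mm (distance of dish from where it was at the start of the episode above 0.02 m).
It fails at once if the paper roll was moved more than 30 mm (distance of paper_roll from where it was at the start of the episode above 0.03 m).
It fails at once if the jam jar was moved more than 20 mm (distance of jam_jar from where it was at the start of the episode above 0.02 m).
It fails at once if a loose apple was moved more than 30 mm (distance of any of apple_a, apple_b from where it was at the start of the episode above 0.03 m).
It also fails if it takes over 61 s, if anything falls off the work surface, if the arm or the gripper's body presses on something with over 40 N, if the wrist force passes 120 N, or if a joint passes its speed limit or range.

## Working session

There is one attempt and no reset: what is moved stays moved. The work goes in short steps, each a Python script; the robot and the scene stay as the last script left them, time stands still between calls to the robot, and variables do not carry over. Pictures are saved under pics/ and viewed, about 8 in all and at most 12, crops included, and the job is handed in when it is done.

```bash
mkdir -p pics && ls && python3 - <<'E'
from bench import *
import cv2, pickle
d={}
for n in("scene","top"):
    c=capture(n); d[n]=c; cv2.imwrite(f"pics/{n}0.png",c["frame"][:,:,::-1]); print(n,c["mtx"].tolist(),c["k1"],c["rvec"],c["tvec"])
pickle.dump(d,open("cap0.pkl","wb"))
print(current_time(),current_eef_rot(),current_opening())
E
```

```text
pics
scene [[476.56785712887887, 0.0, 326.14338605803516], [0.0, 476.56785712887887, 238.12475578910852], [0.0, 0.0, 1.0]] -0.09103665388299043 [ 0.74795072  2.51707385 -1.18912106] [ 0.45275013 -0.04588469  1.19165842]
top [[477.6393703218563, 0.0, 326.81159975185074], [0.0, 477.6393703218563, 234.5958441558418], [0.0, 0.0, 1.0]] -0.04832406029233108 [ 2.14718861 -2.16781656  0.18114749] [-0.07161972  0.5405455   1.00045457]
0.1 [ 0.89374571  1.38169912 -0.89141056] 1.0022541072155515
```

View pics/scene0.png

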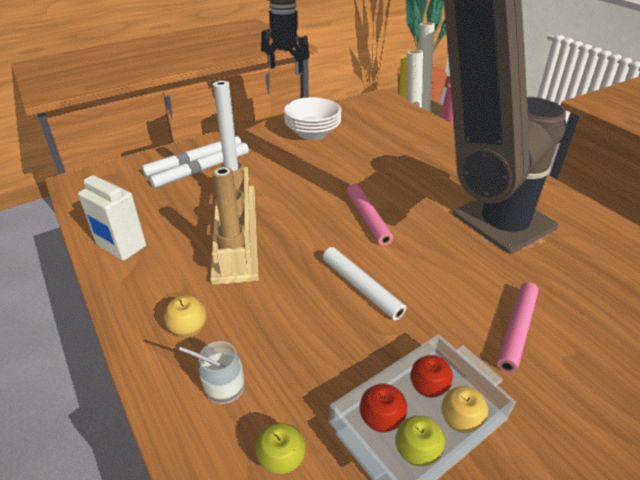

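View pics/top0.png

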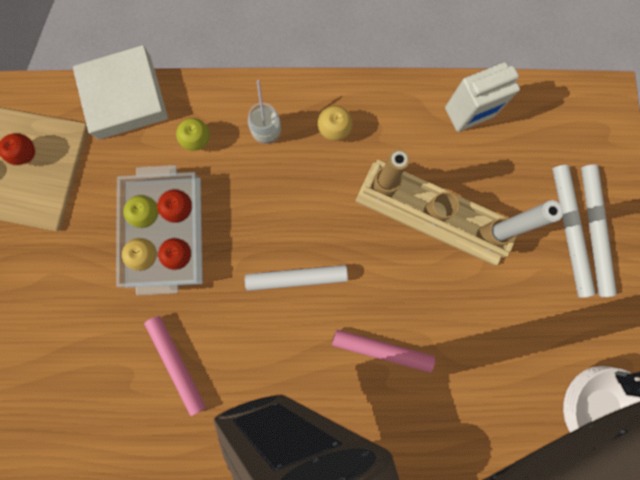

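Top view: the candidates for the bag roll are the white roll at (296,278), pink ones at (173,365) and (384,350), and a banded white pair at (573,230)/(598,230). The one between stand and dish is the white one at (296,278), which is (365,283) in the scene view. Foil is the tall silver roll in the right tube (top end at top-view (553,211), scene (221,85)), and the brown paper is in the left tube. I'll take close crops of both views next.

```bash
python3 - <<'E'
import cv2,pickle,numpy as np
d=pickle.load(open("cap0.pkl","rb"))
t=d["top"]["frame"][140:300,235:565,::-1]; s=d["scene"]["frame"][70:330,195:415,::-1]
cv2.imwrite("pics/ct.png",cv2.resize(t,None,fx=2.4,fy=2.4,interpolation=cv2.INTER_CUBIC))
cv2.imwrite("pics/cs.png",cv2.resize(s,None,fx=2.3,fy=2.3,interpolation=cv2.INTER_CUBIC))
E
```

```text
(no output)
```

View pics/ct.png

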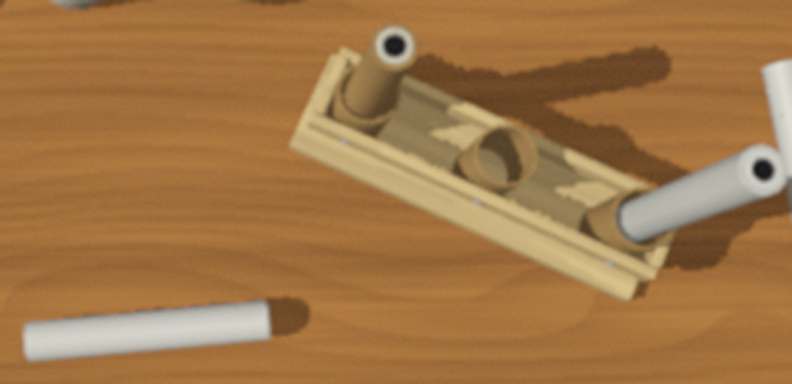

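View pics/cs.png

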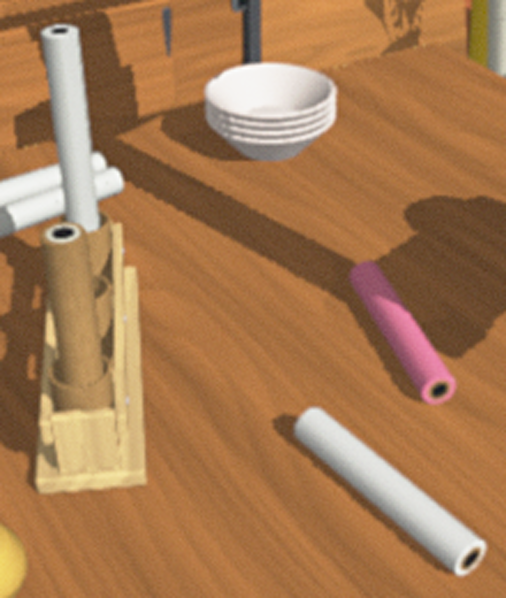

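```bash
cat > h.py <<'E'
import numpy as np,cv2,pickle
from scipy.spatial.transform import Rotation as R
def und(c,p): return cv2.undistortPoints(np.array([[p]],float),c["mtx"],np.array([c["k1"],0,0,0.]))[0,0]
def P(c): return np.c_[cv2.Rodrigues(np.array(c["rvec"],float))[0],np.array(c["tvec"],float)]
def tri(c1,p1,c2,p2):
    X=cv2.triangulatePoints(P(c1),P(c2),und(c1,p1),und(c2,p2)).ravel(); X=X[:3]/X[3]
    return X,[np.round(proj(c,X)-p,1).tolist() for c,p in((c1,p1),(c2,p2))]
def proj(c,X): return cv2.projectPoints(np.array([X],float),np.array(c["rvec"],float),np.array(c["tvec"],float),c["mtx"],np.array([c["k1"],0,0,0.]))[0][0,0]
def plane(c,p,z):
    M=P(c);Rm,t=M[:,:3],M[:,3]; o=-Rm.T@t; d=Rm.T@np.r_[und(c,p),1]; return o+d*(z-o[2])/d[2]
def rot(x,z):
    x=np.array(x,float);x/=np.linalg.norm(x);z=np.array(z,float);z-=x*(x@z);z/=np.linalg.norm(z)
    return R.from_matrix(np.c_[x,np.cross(z,x),z]).as_rotvec()
E
python3 - <<'E'
from h import *
d=pickle.load(open("cap0.pkl","rb"));T,S=d["top"],d["scene"]
ct=lambda u,v:((u+.5)/2.4+234.5,(v+.5)/2.4+139.5)
cs=lambda u,v:((u+.5)/2.3+194.5,(v+.5)/2.3+69.5)
for n,a,b in(("foil",(764,170),(60,30)),("paper",(395,45),(64,233)),("bagL",(25,343),(470,556)),("bagR",(268,321),(311,423))):
    print(n,tri(T,ct(*a),S,cs(*b)))
print("mid rim@.108",plane(T,ct(506,157),.108))
for a in((25,343),(268,321)): print("bag@.018",plane(T,ct(*a),.018))
for u in((117,177),(200,173),(202,287),(117,287)): print("dish@.055",plane(T,u,.055))
for u in((331,405),(437,338),(514,402)): print("dish scene",plane(S,u,.055))
for n,u in(("jar",(264,125)),("appB",(335,123)),("pink",(435,362)),("pink",(334,337))): print(n,plane(T,u,.06))
E
```

```text
foil (array([ 0.53638504, -0.44122278,  0.31733352]), [[-0.1, 0.1], [-0.1, -0.0]])
paper (array([ 0.64585469, -0.20266481,  0.2469014 ]), [[-0.3, 0.4], [-0.5, -0.1]])
bagL (array([0.43891853, 0.10180066, 0.01903459]), [[0.3, -0.3], [0.5, 0.0]])
bagR (array([ 0.45557278, -0.1189327 ,  0.01448929]), [[-0.3, 0.4], [-0.5, -0.1]])
mid rim@.108 [ 0.58968233 -0.32172652  0.108     ]
bag@.018 [0.43823905 0.10262478 0.018     ]
bag@.018 [ 0.45622624 -0.11942298  0.018     ]
dish@.055 [0.66836981 0.3805527  0.055     ]
dish@.055 [0.67566079 0.19890629 0.055     ]
dish@.055 [0.42810674 0.18798223 0.055     ]
dish@.055 [0.42929966 0.36809795 0.055     ]
dish scene [0.67714656 0.21566437 0.055     ]
dish scene [0.44844977 0.208711   0.055     ]
dish scene [0.43530002 0.37168865 0.055     ]
jar [0.78270087 0.05979163 0.06      ]
appB [ 0.7867837  -0.09725363  0.06      ]
pink [ 0.26761196 -0.29818029  0.06      ]
pink [ 0.32198314 -0.08880835  0.06      ]
```

```bash
cat >> h.py <<'E'
MID=np.array([.5902,-.3218]); U=np.array([.417,.909]); U/=np.linalg.norm(U); HY=np.arctan2(-U[0],U[1])
RIGHT=np.array([.5364,-.4412]); DISH=np.array([.553,.285])
def tool(yaw,th,s):  # th: pitch below level; roll upright at th=b, level at th=b+90
    h=np.array([np.cos(yaw),np.sin(yaw),0]);x=np.cos(th)*h-np.array([0,0,np.sin(th)])
    return x,rot(x,s*np.array([-h[1],h[0],0]))
def pose(p,yaw,th,s,g=.011):  # p = point of the roll axis g behind the TCP
    x,r=tool(yaw,th,s); return np.array(p)+g*x,r
BC=np.array([.4472,-.0085]); BY=np.arctan2(-.2215,.0175); BU=np.array([np.cos(BY),np.sin(BY)])
E
python3 - <<'E'
from h import *
from bench import *
rad=np.radians
for s in(1,-1):
  for b in(0,15,30,45):
    for dy in(-30,0,30):
      e=rad(dy);B=rad(b);t=np.pi/2+B
      P_=[("pick",np.r_[BC+.05*BU,.018],BY,t,.005),("over",np.r_[MID,.30],HY+e,B,.005),("in",np.r_[MID,.178],HY+e,B,.005),
       ("foilpre",np.r_[RIGHT-.1*np.array([np.cos(HY+e),np.sin(HY+e)]),.2],HY+e,B,.011),("foil",np.r_[RIGHT,.2],HY+e,B,.011),("lift",np.r_[RIGHT,.36],HY+e,B,.011),("lift2",np.r_[RIGHT,.46],HY+e,B,.011)]
      out=[]
      for n,p,y,th,g in P_:
        q=solve_ik(*pose(p,y,th,s,g)); out.append((n,None if q is None else np.round(q,1).tolist()))
      print(s,b,dy,[o[0] for o in out if o[1] is None]); 
      if dy==0 and b in(15,30): print(out)
E
```

```text
1 0 -30 []
1 0 0 []
1 0 30 []
1 15 -30 ['lift2']
1 15 0 ['lift2']
[('pick', [-0.5, 0.2, 2.2, 0.3, 0.9, -0.7]), ('over', [-0.8, -0.1, 2.2, 2.3, 0.4, 2.3]), ('in', [-0.8, 0.1, 2.3, 2.6, 0.6, 1.9]), ('foilpre', [-1.2, -0.0, 2.4, 2.0, 0.8, 2.3]), ('foil', [-1.0, 0.2, 2.2, 2.2, 0.7, 2.2]), ('lift', [-1.0, -0.1, 2.1, 1.8, 0.6, 2.7]), ('lift2', None)]
1 15 30 ['lift2']
1 30 -30 ['foilpre', 'foil']
1 30 0 ['over', 'lift']
[('pick', [-0.6, 0.3, 2.1, 0.5, 1.1, -0.9]), ('over', None), ('in', [-0.7, 0.1, 2.2, 2.1, 0.3, 2.4]), ('foilpre', [-1.1, -0.1, 2.3, 1.6, 0.6, 2.7]), ('foil', [-1.0, 0.1, 2.1, 1.7, 0.5, 2.7]), ('lift', None), ('lift2', [-1.0, -0.2, 1.9, 0.9, 0.6, -2.6])]
1 30 30 ['over', 'lift', 'lift2']
1 45 -30 []
1 45 0 ['foilpre']
1 45 30 ['over', 'in', 'foilpre', 'foil', 'lift', 'lift2']
-1 0 -30 []
-1 0 0 []
-1 0 30 []
-1 15 -30 ['lift2']
-1 15 0 []
[('pick', [-0.5, 0.2, 2.2, 0.3, 0.9, 2.4]), ('over', [-0.8, -0.1, 2.2, 2.3, 0.4, -0.8]), ('in', [-0.8, 0.1, 2.3, 2.6, 0.6, -1.2]), ('foilpre', [-1.2, -0.0, 2.4, 2.0, 0.8, -0.9]), ('foil', [-1.0, 0.2, 2.2, 2.2, 0.7, -0.9]), ('lift', [-1.0, -0.1, 2.1, 1.8, 0.6, -0.4]), ('lift2', [-1.0, -0.2, 2.0, 1.5, 0.6, -0.0])]
-1 15 30 []
-1 30 -30 ['over', 'foilpre', 'foil']
-1 30 0 []
[('pick', [-0.6, 0.3, 2.1, 0.5, 1.1, 2.2]), ('over', [-0.7, -0.1, 2.1, 1.2, 0.3, 0.2]), ('in', [-0.7, 0.1, 2.2, 2.1, 0.3, -0.7]), ('foilpre', [-1.1, -0.1, 2.3, 1.6, 0.6, -0.4]), ('foil', [-1.0, 0.1, 2.1, 1.7, 0.5, -0.4]), ('lift', [-1.0, -0.1, 2.0, 1.1, 0.5, 0.2]), ('lift2', [-1.0, -0.2, 1.9, 0.9, 0.6, 0.5])]
-1 30 30 []
-1 45 -30 []
-1 45 0 []
-1 45 30 []
```

```bash
python3 - <<'E'
from h import *
from bench import *
rad=np.radians
for b in(0,10,20):
 for dy in (-20,0,20):
  B=rad(b);s=-1;t=np.pi/2+B;Y=HY+rad(dy);h=np.array([np.cos(Y),np.sin(Y)])
  L=[("pick",np.r_[BC+.05*BU,.018],BY,t),("pickR",np.r_[BC-.05*BU,.018],BY+np.pi,t),("pre",np.r_[MID-.1*h,.30],Y,B),("over",np.r_[MID,.30],Y,B),("in",np.r_[MID,.178],Y,B),
  ("foilpre",np.r_[RIGHT-.1*h,.2],Y,B),("foil",np.r_[RIGHT,.2],Y,B),("lift",np.r_[RIGHT,.36],Y,B)]
  for dy2 in (0,60,120): L.append((f"dish{dy2}",np.r_[DISH,.25],Y+rad(dy2),t))
  print(b,dy)
  for n,p,y,th in L:
    q=solve_ik(*pose(p,y,th,s,.005)); print("  ",n,None if q is None else np.round(q,2).tolist())
E
```

```text
0 -20
   pick [-0.35, 0.13, 2.24, 0.0, 0.77, 2.71]
   pickR [-0.14, 0.11, 2.26, 0.0, 0.77, -0.21]
   pre [-0.52, -0.2, 2.44, 3.54, 0.72, -1.88]
   over [-0.58, 0.03, 2.24, 3.45, 0.72, -1.8]
   in [-0.58, 0.31, 2.24, 3.38, 0.99, -1.7]
   foilpre [-0.89, 0.08, 2.45, 3.01, 0.97, -1.5]
   foil [-0.86, 0.27, 2.22, 3.04, 0.92, -1.51]
   lift [-0.86, -0.06, 2.19, 2.99, 0.57, -1.44]
   dish0 [0.31, 0.17, 1.71, -0.0, 1.27, 2.66]
   dish60 [0.31, 0.17, 1.71, -0.0, 1.27, 1.62]
   dish120 [0.31, 0.17, 1.71, -0.0, 1.27, 0.57]
0 0
   pick [-0.35, 0.13, 2.24, 0.0, 0.77, 2.71]
   pickR [-0.14, 0.11, 2.26, 0.0, 0.77, -0.21]
   pre None
   over [-0.77, -0.0, 2.27, 2.64, 0.76, -1.19]
   in [-0.77, 0.28, 2.27, 2.74, 1.02, -1.35]
   foilpre [-1.19, 0.12, 2.41, 2.29, 1.14, -1.12]
   foil [-1.03, 0.29, 2.2, 2.42, 1.04, -1.16]
   lift [-1.03, -0.03, 2.17, 2.23, 0.8, -0.84]
   dish0 [0.31, 0.17, 1.71, -0.0, 1.27, 2.31]
   dish60 [0.31, 0.17, 1.71, -0.0, 1.27, 1.27]
   dish120 [0.31, 0.17, 1.71, -0.0, 1.27, 0.22]
0 20
   pick [-0.35, 0.13, 2.24, 0.0, 0.77, 2.71]
   pickR [-0.14, 0.11, 2.26, 0.0, 0.77, -0.21]

[... 2818 characters left out ...]
ft [-1.02, -0.11, 2.07, 1.54, 0.55, -0.19]
   dish0 [0.23, 0.29, 1.58, 0.21, 1.54, 2.2]
   dish60 [0.35, 0.35, 1.51, -0.09, 1.62, 1.31]
   dish120 [0.44, 0.25, 1.63, -0.33, 1.39, 0.43]
20 20
   pick [-0.51, 0.21, 2.18, 0.35, 0.98, 2.32]
   pickR [0.05, 0.16, 2.24, -0.5, 0.79, 0.33]
   pre [-1.09, -0.25, 2.31, 1.49, 0.92, -0.36]
   over [-0.9, -0.04, 2.13, 1.6, 0.76, -0.39]
   in [-0.9, 0.17, 2.18, 1.87, 0.8, -0.76]
   foilpre [-1.31, 0.11, 2.2, 1.52, 1.09, -0.66]
   foil [-1.12, 0.23, 2.06, 1.64, 0.95, -0.64]
   lift [-1.12, -0.0, 1.97, 1.41, 0.96, -0.26]
   dish0 [0.27, 0.33, 1.54, 0.12, 1.6, 1.9]
   dish60 [0.38, 0.33, 1.53, -0.19, 1.57, 1.02]
   dish120 [0.44, 0.2, 1.7, -0.37, 1.27, 0.12]
```

```bash
cat >> h.py <<'E'
S=-1; B=np.radians(10); LV=np.pi/2+B; Y=HY+np.radians(20); H=np.array([np.cos(Y),np.sin(Y)])
PK=BC-.055*BU; PY=BY+np.pi
E
python3 - <<'E'
from h import *
from bench import *
move_gripper(1.0,50)
move_pose(*pose(np.r_[PK,.20],PY,LV,S,.005))
c=capture("wrist"); pickle.dump(c,open("w1.pkl","wb")); cv2.imwrite("pics/w1.png",c["frame"][:,:,::-1])
d=.11
for k in(-1,1): print(proj(c,np.r_[BC+k*d*BU,.018]))
print(current_time(),current_joints(),current_position())
for p in ((.45,-.2,.33),(.45,-.15,.33),(.47,-.25,.33)): print(p,solve_ik(*pose(p,Y,B,S,.005)))
E
```

```text
[312.65101419 107.86894081]
[313.42823579 328.80361484]
2.8 [-0.03244201 -0.18598509  2.1584691  -0.18980706  1.15616837 -0.03450615] [0.44332118 0.04487555 0.19523925]
(0.45, -0.2, 0.33) None
(0.45, -0.15, 0.33) None
(0.47, -0.25, 0.33) [-1.07968416 -0.44138318  2.46661387  1.66476449  0.98204613 -0.43148604]
```

View pics/w1.png

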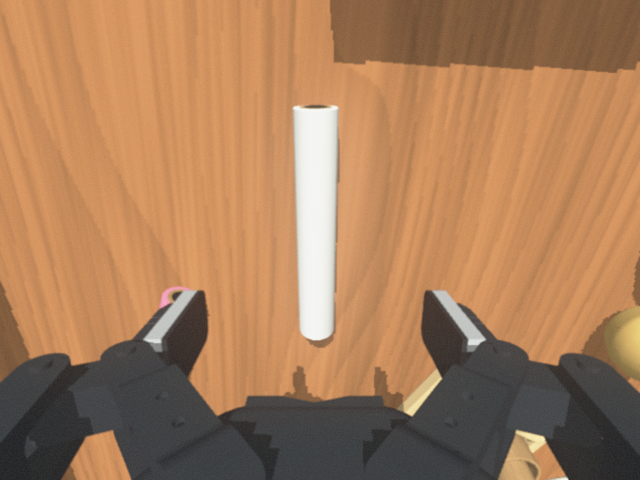

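The wrist view shows the white roll from (316,107) to (317,333), about 3 px right of the prediction. That is roughly 3 mm towards +x, so the choice is confirmed. Next I pick it and lift.

```bash
python3 - <<'E'
from h import *
from bench import *
p=PK+[.0025,0]
move_linear(*pose(np.r_[p,.0185],PY,LV,S,.005),max_speed=.15)
print(current_position(),current_ft_force())
move_gripper(0.0,50); print("open",current_opening(),current_ft_force())
move_linear(*pose(np.r_[p,.31],PY,LV,S,.005),max_speed=.2)
print("lift",current_opening(),current_time(),np.round(current_joints(),2))
for q in ((.48,-.08,.33,45,55),(.48,-.12,.33,35,50),(.48,-.17,.33,20,30),(.47,-.25,.33,-4.6,10)):
    r=solve_ik(*pose(q[:3],np.radians(q[3]),np.radians(q[4]),S,.005)); print(q,None if r is None else np.round(r,2))
c=capture("scene"); cv2.imwrite("pics/s2.png",c["frame"][:,:,::-1])
E
```

```text
[0.44624506 0.04544898 0.01439663] [-0.40569697 -0.29854148  0.116947  ]
open 0.40114590786456644 [-1.91299615  0.29204065  4.9025334 ]
lift 0.40228817932438715 6.2833 [-0.03 -0.27  2.03 -0.18  1.37 -0.08]
(0.48, -0.08, 0.33, 45, 55) [-0.67 -0.34  2.11  0.63  1.34 -0.02]
(0.48, -0.12, 0.33, 35, 50) [-0.78 -0.36  2.15  0.72  1.29 -0.  ]
(0.48, -0.17, 0.33, 20, 30) [-0.97 -0.41  2.3   1.12  1.2  -0.16]
(0.47, -0.25, 0.33, -4.6, 10) [-1.08 -0.44  2.47  1.66  0.98 -0.43]
```

```bash
python3 - <<'E'
from h import *
from bench import *
for q in ((.48,-.08,.33,45,55),(.48,-.17,.33,20,30)):
    move_pose(*pose(q[:3],np.radians(q[3]),np.radians(q[4]),S,.005))
move_pose(*pose((.47,-.25,.33),Y,B,S,.005))
move_linear(*pose(np.r_[MID,.315],Y,B,S,.005),max_speed=.15)
print(current_position(),current_ft_force(),current_opening(),current_time())
d={n:capture(n) for n in("top","scene")}; pickle.dump(d,open("cap3.pkl","wb"))
t=d["top"]["frame"][130:310,350:590,::-1]; s=d["scene"]["frame"][60:300,170:370,::-1]
a=cv2.resize(t,None,fx=1.65,fy=1.65,interpolation=3); b=cv2.resize(s,None,fx=2,fy=2,interpolation=3)
im=np.zeros((480,800,3),np.uint8); im[:a.shape[0],:a.shape[1]]=a; im[:480,400:]=b
cv2.imwrite("pics/m3.png",im)
E
```

```text
[ 0.59499919 -0.32176342  0.3141699 ] [-0.06056051  0.94287877 -2.32421134] 0.40587749401923306 9.3417
```

View pics/m3.png

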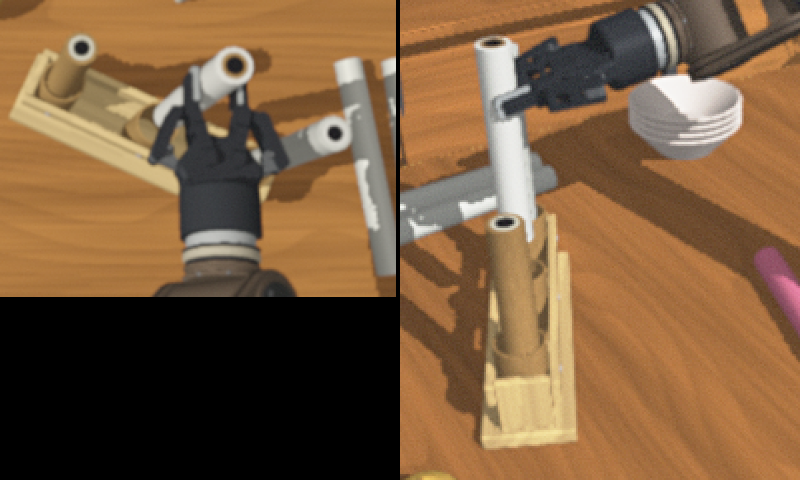

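The composite shows the bag roll upright in the gripper above the middle tube. Its top face is at top px (492,169) and scene px (216,81). Now to triangulate it and compare its lean with the model.

```bash
python3 - <<'E'
from h import *
d=pickle.load(open("cap3.pkl","rb"));T,Sc=d["top"],d["scene"]
print(tri(T,(492.2,169.2),Sc,(216.25,81.25)))
# predicted silhouettes in scene: axis px at heights, in m3 crop coords
for z in(.37,.33,.25,.20,.15): u=proj(Sc,np.r_[MID,z]); v=proj(T,np.r_[MID,z]); print(z,(u-[169.5,59.5])*2-.5+[400,0],(v-[349.5,129.5])*1.65-.5)
# measured axis in scene: white-roll edges per row
f=Sc["frame"].astype(int)
for r in(130,140,150,160):
    row=f[r,200:250]; w=np.where((row.min(1)>150)&(np.ptp(row,1)<40))[0]+200; print(r,w.min(),w.max(),(w.min()+w.max())/2, ((r-59.5)*2-.5))
E
```

```text
(array([ 0.59076864, -0.32304931,  0.36996097]), [[-0.2, 0.3], [-0.3, -0.1]])
0.37 [493.51452205  43.07675253] [233.41492626  66.11014574]
0.33 [498.3474289   82.00469865] [218.67451703  77.41380855]
0.25 [507.52480713 154.59833913] [193.24656809  96.89964852]
0.2 [512.93619662 196.65180664] [179.59665735 107.35279602]
0.15 [518.10652729 236.34861378] [167.3542819  116.72393242]
130 216 231 223.5 140.5
140 217 235 226.0 160.5
150 218 235 226.5 180.5
160 200 236 218.0 200.5
```

```bash
python3 - <<'E'
from h import *
from bench import *
f0=np.array(current_ft_force())
for z in [.28,.262,.25,.235,.215,.2,.192,.188,.186,.184,.183,.182]:
    move_linear(*pose(np.r_[MID,z],Y,B,S,.005),max_speed=.1)
    f=np.array(current_ft_force())-f0; print(z,np.round(f,1))
    if np.linalg.norm(f[:2])>8 or f[2]>5: break
d={n:capture(n) for n in("top","scene")}; pickle.dump(d,open("cap4.pkl","wb"))
print(current_time(),current_opening())
t=d["top"]["frame"][130:310,350:590,::-1]; s=d["scene"]["frame"][60:300,170:370,::-1]
a=cv2.resize(t,None,fx=1.65,fy=1.65,interpolation=3); b=cv2.resize(s,None,fx=2,fy=2,interpolation=3)
im=np.zeros((480,800,3),np.uint8); im[:a.shape[0],:a.shape[1]]=a; im[:480,400:]=b
cv2.imwrite("pics/m4.png",im)
E
```

```text
0.28 [-0.2  0.   0.7]
0.262 [0.  0.2 0.6]
0.25 [0.5 1.4 0.3]
0.235 [ 0.6  0.5 -0.2]
0.215 [0.2 0.1 0.5]
0.2 [0.2 0.4 0.2]
0.192 [0.5 1.1 0.1]
0.188 [0.6 0.1 0.2]
0.186 [-0.1  1.3  0.6]
0.184 [ 0.2  0.6 -0.3]
0.183 [0.2 0.4 0.6]
0.182 [ 0.2 -0.3  1.3]
13.0917 0.4035039305404224
```

```bash
python3 - <<'E'
from h import *
from bench import *
move_linear(*pose(np.r_[MID,.181],Y,B,S,.005),max_speed=.05); print(current_ft_force())
move_gripper(1.0,60); hold(.2)
for k in(.1,.09,.08,.07):
    x,_=tool(Y,B,S)
    try: move_linear(*pose(np.r_[MID,.181]-k*x,Y,B,S,.005),max_speed=.15); print("back",k); break
    except Unreachable as e: print(k,e)
d={n:capture(n) for n in("top","scene","wrist")}; pickle.dump(d,open("cap5.pkl","wb"))
print(current_time(),current_opening(),np.round(current_joints(),2))
t=d["top"]["frame"][130:310,350:590,::-1]; s=d["scene"]["frame"][60:300,170:370,::-1]
a=cv2.resize(t,None,fx=1.65,fy=1.65,interpolation=3); b=cv2.resize(s,None,fx=2,fy=2,interpolation=3)
im=np.zeros((600,800,3),np.uint8); im[:a.shape[0],:a.shape[1]]=a; im[:480,400:]=b
im[300:600,:400]=cv2.resize(d["wrist"]["frame"][:,:,::-1],(400,300))
cv2.imwrite("pics/m5.png",im)
E
```

```text
[-1.37721651  0.55868314  1.36764873]
back 0.1
15.0583 1.0005247191396711 [-1.11  0.04  2.38  1.88  1.08 -0.88]
```

View pics/m5.png

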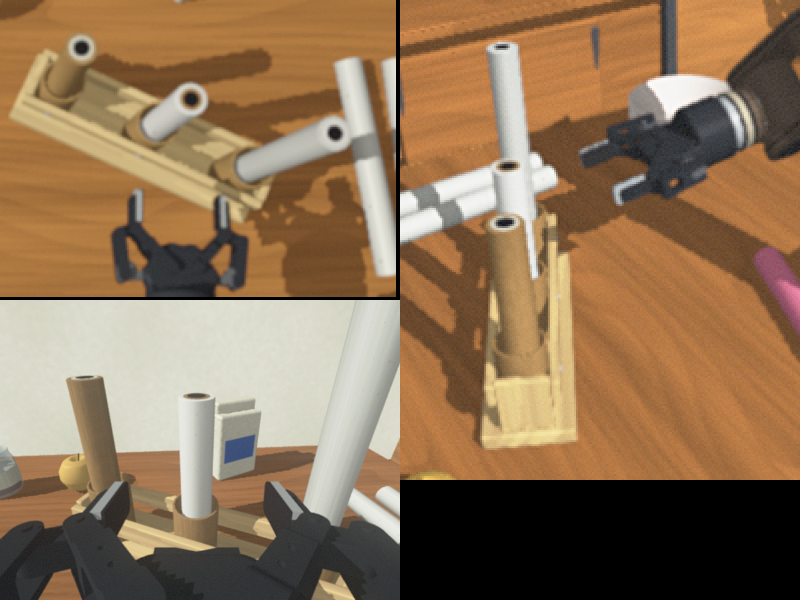

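The bag roll stands in the middle tube with the gripper clear of it: its top is at scene crop (508,165) and top crop (191,99). Now I check its height and approach the foil.

```bash
python3 - <<'E'
from h import *
from bench import *
d=pickle.load(open("cap5.pkl","rb"));T,Sc=d["top"],d["scene"]
t=lambda u,v:((u+.5)/1.65+349.5,(v+.5)/1.65+129.5); s=lambda u,v:((u-400+.5)/2+169.5,(v+.5)/2+59.5)
X,e=tri(T,t(191,99),Sc,s(508,165)); print("bag top",X,e)
F,e=tri(T,t(336,133),Sc,s(502,46)); print("foil top",F,e)
G=.205; x,_=tool(Y,B,S)
move_linear(*pose(np.r_[RIGHT,G]-.1*x,Y,B,S,.011),max_speed=.2)
move_linear(*pose(np.r_[RIGHT,G],Y,B,S,.011),max_speed=.15)
print(current_position(),current_ft_force(),current_time())
move_gripper(0.0,60); print("open",current_opening(),current_ft_force())
for z in(.45,.43,.41,.39,.37,.35): print(z,solve_ik(*pose(np.r_[RIGHT,z],Y,B,S,.011)) is not None)
E
```

```text
bag top [ 0.59076329 -0.32321601  0.23748001] [[-0.0, 0.1], [-0.1, -0.0]]
foil top [ 0.53645023 -0.44186438  0.31722258] [[-0.1, 0.2], [-0.2, -0.0]]
[ 0.54703267 -0.44154899  0.20283499] [ 0.34300639 -0.51809489 -0.07163804] 16.6833
open 0.3887065121317034 [-0.25079005  1.36106067  1.46432983]
0.45 True
0.43 True
0.41 True
0.39 True
0.37 True
0.35 True
```

```bash
python3 - <<'E'
from h import *
from bench import *
r=np.radians
move_linear(*pose(np.r_[RIGHT,.37],Y,B,S,.011),max_speed=.12); hold(.2)
move_linear(*pose(np.r_[RIGHT,.45],Y,B,S,.011),max_speed=.12); hold(.2)
print("open",current_opening(),current_ft_force(),current_time(),np.round(current_joints(),2))
W=[((.50,-.30,.45),15,35),((.50,-.1,.43),45,65),((.55,.1,.40),75,90)]
yd=r(90); g=DISH+.037*np.array([np.cos(yd),np.sin(yd)])
W.append(((g[0],g[1],.30),90,100)); W.append(((g[0],g[1],.24),90,100))
for p,y,t in W:
    q=solve_ik(*pose(p,r(y),r(t),S,.011)); print(p,None if q is None else np.round(q,2))
d={n:capture(n) for n in("top","scene")}; pickle.dump(d,open("cap6.pkl","wb"))
a=cv2.resize(d["top"]["frame"][:,:,::-1],(400,300)); b=cv2.resize(d["scene"]["frame"][:,:,::-1],(400,300))
cv2.imwrite("pics/m6.png",np.hstack([a,b]))
E
```

```text
open 0.39109297797572695 [-0.01842991  0.84491014 -0.38811013] 19.95 [-1.13 -0.06  1.94  1.55  1.02 -0.25]
(0.5, -0.3, 0.45) [-1.05 -0.24  1.93  0.97  1.29  0.05]
(0.5, -0.1, 0.43) [-0.59 -0.27  1.86  0.43  1.48  0.17]
(0.55, 0.1, 0.4) [-0.   -0.05  1.67  0.    1.51  0.26]
(np.float64(0.553), np.float64(0.32199999999999995), 0.3) [ 0.43  0.23  1.57 -0.16  1.43  0.46]
(np.float64(0.553), np.float64(0.32199999999999995), 0.24) [ 0.43  0.27  1.63 -0.16  1.32  0.47]
```

View pics/m6.png

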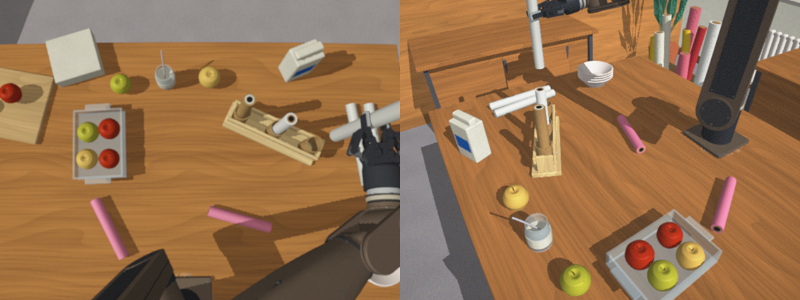

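The foil roll is out and held, with its lower end at scene half-scale (540,68), clear of the stand. The bag roll still stands in the middle tube. Now over to the dish, levelling on the way.

```bash
python3 - <<'E'
from h import *
from bench import *
r=np.radians
yd=r(90); g=DISH+.037*np.array([np.cos(yd),np.sin(yd)])
for p,y,t in [((.50,-.30,.45),15,35),((.50,-.1,.43),45,65),((.55,.1,.40),75,90),((g[0],g[1],.30),90,100)]: move_pose(*pose(p,r(y),r(t),S,.011))
move_linear(*pose((g[0],g[1],.24),r(90),r(100),S,.011),max_speed=.1); hold(.5)
print("open",current_opening(),current_ft_force(),current_time(),current_position())
d={n:capture(n) for n in("top","scene")}; pickle.dump(d,open("cap7.pkl","wb"))
for n,c in d.items(): print(n,[np.round(proj(c,(DISH[0],DISH[1]+k,.24))).tolist() for k in(-.15,.15)])
im=np.hstack([cv2.resize(d["top"]["frame"][100:400,60:360,::-1],(400,400)),cv2.resize(d["scene"]["frame"][180:480,280:580,::-1],(400,400))])
cv2.imwrite("pics/m7.png",im)
E
```

```text
open 0.3880791734990237 [-0.62122942  0.01616258 -0.69687221] 24.55 [0.55302419 0.32013147 0.22931396]
top [[209.0, 212.0], [41.0, 213.0]]
scene [[372.0, 257.0], [534.0, 405.0]]
```

View pics/m7.png

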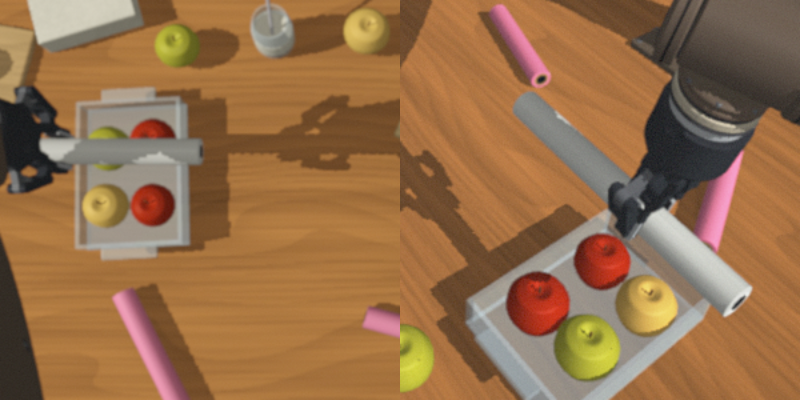

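Measured foil ends are scene px (375,257)/(534,404) against (372,257)/(534,405) predicted, and the top-view right end is (210,214) against (209,212). So it is level, centred over the dish at z ≈ 0.24 m, and clear of everything.

```bash
python3 - <<'E'
from bench import *
print(current_dq(),current_opening()); job_done(); print(current_time())
E
```

```text
[ 1.18961624e-04  2.13468107e-03 -4.44492088e-04 -1.83132754e-04
 -6.10489116e-05  7.19572574e-04] 0.39467391686816367
the job is handed in; nothing more can be done
the job is handed in; nothing more can be done
```

The job is handed in, with the robot clock at about 25 s of the 61 s allowed. No verdict was reported.

- **Bag roll:** I picked up the white freezer-bag roll, stood it upright in the middle tube and let go of it. After release its top measured 237.5 mm above the table (238 mm expected), about 1.5 mm off the tube axis. A picture taken later, with the foil drawn out, showed it still standing in the tube.
- **Foil roll:** I drew it out of the right tube and turned it level over the dish. It is held at 60 N with its axis about 0.24 m above the table, around 0.14 m above the apples. In both cameras its visible ends lie within about 4 px of where a level, centred roll should appear, and the arm was still.

**Small disagreements:**
- The wrist camera put the bag roll about 3 mm from my first estimate, and I corrected for that before gripping it.
- The wrist force read about 5 N upward when the jaws closed on it, so the fingertips probably brushed the table.
- The dish centre differed by about 7 mm in x between the two cameras, well inside the 60 mm allowed. I did not re-measure the paper roll, jar and loose apples at the end; nothing was seen to touch them.

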